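Roll a bush up to the stop and bolt it in

ROBOT

A 6-joint arm with a two-finger parallel gripper is mounted at the origin on the work surface. World frame = base frame: x ahead of the robot, y to its left, z up, the work surface at z = 0. Lengths are in mm, angles in degrees, forces in N, time in s.
With the tool pointing down it reaches from about 425 to 950 mm from the base axis. Payload 3.5 kg.
Tool frame: the origin (TCP) lies midway between the tips of the shut fingers; the grasp point (between the pads) lies 19 mm behind it; z points along the fingers, y is the line along which they close (so a half turn about z gives the same grasp; the last joint's range is limited). The gripper opens to 85 mm and grips with 20 to 120 N. Pads are 22 mm wide; open, the fingers measure 114 mm over their backs; the gripper's body (76 mm by 85 mm) begins 54 mm behind the grasp point. The pads swing forward as they close: fully open they stand 13 mm farther back than shut.
Start: joints at [56.78, 16.404, 90.338, -0, 73.258, -8.594], TCP at [281.228, 613.61, 231.325] pointing down, gripper open.
Joint ranges: [-158.93, 158.93], [-51.34, 127.21], [12.03, 142.37], [-87.48, 267.48], [13.55, 161.25], [-162.69, 162.69]. Speed limits (degrees/s): [159.86, 159.86, 180, 180, 180, 180].

INTERFACE

Orientations are given as a 3x3 rotation matrix whose columns are the frame's x, y, z axes.
In Python, from rig import arm gives the robot as it stands. The module is installed in compiled form; this text tells all that it offers.
- The arm moves only by the tool carry_out, never from a script. Its argument "targets" is one flat list of numbers, 7 for each row, row after row: the shift along the tool's x, y, z as a fraction of full scale, then the turn, a rotation vector about the tool's x, y, z as a fraction of full scale, then the opening, from 0 (shut) to 1 (fully open). A call has 1 to 10 rows; each row is the pose to reach, as a shift and turn from the pose commanded when the call began, along the tool's axes at that moment; what a row does not reach only later rows make up. Full scale, the value 1, is 15 cm for a shift and pi/2 rad for a turn. A row lasts 1/12 s, in which the tool goes at most 41.7 mm and 7.16 degrees, less where a joint would pass 70% of its speed; a pose out of reach is approached as far as the arm can. A call with a number of a shift or a turn outside -1 to 1 is refused whole. A call with a gripper value outside its range is refused whole. The fingers move at their own pace and stop on an object; "squeeze" is the grip in N (left out, the last holds). Time passes only in rows, so rows that repeat a pose let the fingers close. It gives the time, the measured TCP pose, the force, the opening and the grip force at its end, in the units of the state.
- arm.observe(): the state, without advancing time (a new reading comes with each control period).
- arm.get_image(name): name is "scene" or "top" or "wrist"; returns the picture (420x560x3 uint8, red, green, blue); there is no depth.
- arm.camera_info(name): a dict with "K" (3x3 intrinsics, pixels), "R" (3x3) and "t" (3): a world point X has camera coordinates R X + t; the wrist camera has in their place "T_tool_cam" (4x4, takes a point from camera to tool coordinates, whose origin is the TCP and whose axes are the flange's). Camera axes: x right, y down, z forward; pixel columns grow to the right and rows downward; lengths in mm; the calibration is good to about 2 mm. A picture is of the moment at which its call begins: read the wrist's pose just before it. camera_info takes no time and is no camera call.
- arm.job_done(): hands the job in; it is judged then, once.
The state is a dict: "clock": time; "qpos": joint angles; "joint_velocities": joint speeds; "tau": joint torques, N m; "tool_pos": TCP position; "orientation": TCP orientation; "force": force on the tool from outside, world axes, zero at the start; "wrist_torque": the same for the moment, N m; "finger_gap": finger opening in mm; "gripper_force": force on a finger pad.
Only numpy, scipy, OpenCV 4.12 (cv2) and the standard library are available. Lean on these libraries where they do the work, as an engineer would, in place of code of your own. Each camera call takes 0.05 s, during which the arm holds its last target. There are 200 camera calls.

TASK

Roll the loose brown sleeve along the jig's bed by pushing its side, without lifting it, over the step and into the nest at the scribed mark, roughly centred across the bed; bed it squarely against the sprung stop with a steady push of about 6 N for a second, without overrunning the stop (more than 12 N is too much). Then back off, leaving the sleeve in the nest, and slide the keeper bolt fully across behind it. Leave the solder reel, screwdriver and tin where they are.

Things in the scene. Friction and masses are not known exactly. Their poses are not given: they have to be found in the camera images.
- jig: Fixed aluminium jig. Origin: its underside, mid-width; +x = rolling direction (to the stop), +y = keeper's side, z up. Flat bed 14 mm high, x -110 to 45, y -70 to 70 mm, no fences. At x = 45 it steps down 2 mm to the polished, slippery nest floor (12 mm high). The stop's block is 44 mm high (x 95 to 109). A wing 14 mm high (x 6 to 47, y 70 to 175 mm) carries the keeper. Yaw varies.
- mark (a point): Middle of the scribed mark on the nest floor (jig x 57, y 0, z 12 mm), drawn as short black lines near both edges of the nest. The sleeve's axis lies over it to within 5 mm, along jig y, when home. Lying against the step's edge, the axis is at jig x 53.3; against the untouched stop it is between 54.3 and 60.3, as the stop happens to be set.
- stop: Stop: fixed dark block (origin: base of its near face, jig x 95, axes as the jig) with a sprung steel nose plate before it, 70 mm wide, 8 thick, 16 to 44 mm above the bench. Its face is set anywhere from jig x 72.3 to 78.3 and must be felt. It gives in jig +x, 20 N per mm, no preload. 3 to 8 N on it beds the sleeve (a quarter of the push is lost to friction); over 11 N overruns it. Only the sleeve may press it.
- sleeve: Loose brown solid sleeve (cylinder, dark discs on its ends), 36 mm diameter, 100 mm long, 0.1 to 0.21 kg. Origin at its centre; y along its axis (x and z turn as it rolls). Starts lying across the bed before the step (axis 32 mm above the bench), up to 0.15 rad askew and 8 mm off centre. In the nest its axis is 30 mm above the bench.
- keeper (a joint): Keeper bolt travel in m: 0 to 0.01 at the start (drawn back), 0.070 fully across (hard end). Slides in jig -y, 2 N friction, stays where left. Steel bar 12 x 80 x 12 mm, 16 to 28 mm above the bench, centred on jig x 26.5; inner end at jig y = 85 mm minus travel. Fully across it stands 3 to 10 mm behind a sleeve that is home.
- keeper_knob (a point): Top centre of the keeper's black upright knob, 16 mm diameter, 28 to 58 mm above the bench (this point is at 58 mm); jig x 26.5 mm, jig y = 150 mm minus the travel.
- reel: Bystander: metal solder reel standing on end, 60 mm diameter, 46 mm high. Origin at the centre of its underside.
- driver: Bystander: screwdriver lying on the bench; its origin is under its middle, x along it.
- tin: Bystander: steel tin, 56 mm diameter, 60 mm high. Origin at the centre of its underside.
Mind the look-alikes: they are no part of the job. Of the things like the sleeve, leave any that is green or pink; of the rest the larger one is meant.

How it is judged (in metres and radians):
On the way, in this order (a step that is already met when the one before it is completed fails the run):
1. the sleeve lies square in the nest, pressed against the sprung stop with 3 to 8 N for 0.5 s, the keeper still drawn back (x of sleeve in the frame of jig between 0.052 and 0.062 m and y of sleeve in the frame of jig between -0.02 and 0.02 m and angle between the y axis of sleeve and the y axis of jig, either way round below 0.05 rad and height (world z) of sleeve below 0.0315 m and contact force between sleeve and stop between 3 and 8 N and value of joint keeper below 0.02 m), for 0.5 s.
2. the keeper bolt is fully across (66 mm or more) behind the sleeve in the nest (x of sleeve in the frame of jig between 0.052 and 0.062 m and y of sleeve in the frame of jig between -0.02 and 0.02 m and angle between the y axis of sleeve and the y axis of jig, either way round below 0.05 rad and height (world z) of sleeve below 0.0315 m and value of joint keeper above 0.066 m), for 0.2 s.
At the end, for the whole second after the job is handed in: The sleeve rests in the nest with its axis within 5 mm of the mark, square to 0.05 rad and within 20 mm of the middle of the bed's width, down on the nest floor, still and released, and the keeper bolt is across by 66 mm or more (all of step 2 and linear speed of sleeve below 0.02 m/s and contact force between the fingers and sleeve below 0.1 N); the robot touches nothing.
It fails at once if the sprung stop is overrun: the sleeve pressed against it with more than 11 N (contact force between sleeve and stop above 11 N).
It fails at once if the sprung stop is pushed by the robot itself instead of through the sleeve (contact force between the arm and stop above 2 N).
It fails at once if the sleeve is lifted off the bed (its axis more than 42 mm above the bench) (height (world z) of sleeve above 0.042 m).
It fails at once if the sleeve falls off the jig (height (world z) of sleeve below 0.024 m).
It fails at once if the reel, screwdriver or tin is moved more than 15 mm (distance of any of reel, driver, tin from where it was at the start of the episode above 0.015 m).
It also fails if it takes over 70 s, if anything falls off the work surface, if the arm or the gripper's body presses on something with over 40 N, if the wrist force passes 120 N, or if a joint passes its speed limit or range.

## Working session

There is one attempt and no reset: what is moved stays moved. The work goes in short steps, Python scripts to look and compute and a tool call to move; the robot and the scene stay as the last step left them, time stands still between calls to the robot, and variables do not carry over. Pictures are saved under pics/ and viewed, at most 10 in all, crops included, and the job is handed in when it is done.

Besides the shell and the picture viewer there is one more tool, called after "Request:" as name(argument=value, ...), one argument or row to a line, values as JSON. carry_out: Moves the arm, as the interface text tells. Its arguments: {"type":"object","properties":{"targets":{"type":"array","items":{"type":"number","minimum":-1,"maximum":1}},"squeeze":{"type":"number"}},"required":["targets"]}

```bash
mkdir -p pics; python3 - <<'E'
from rig import arm
import cv2,numpy as np
a=arm.get_image("top");b=arm.get_image("scene")
cv2.imwrite("pics/top.png",cv2.resize(a[:,:,::-1],(784,588),interpolation=cv2.INTER_CUBIC));cv2.imwrite("pics/scene.png",cv2.resize(b[:,:,::-1],(784,588)))
for n in("top","scene"):print(n,arm.camera_info(n))
print(arm.camera_info("wrist"));print(arm.observe())
E
```

```text
top {'K': array([[452.97572221,   0.        , 285.50923345],
       [  0.        , 452.97572221, 200.10598574],
       [  0.        ,   0.        ,   1.        ]]), 'R': array([[-2.02708383e-03, -9.99888647e-01,  1.47846024e-02],
       [-9.97135516e-01,  9.03213564e-04, -7.56303251e-02],
       [ 7.56085498e-02, -1.48955612e-02, -9.97026313e-01]]), 't': array([ -11.15829544,  551.00738753, 1092.75236248])}
scene {'K': array([[448.36243679,   0.        , 279.14154619],
       [  0.        , 448.36243679, 210.47203948],
       [  0.        ,   0.        ,   1.        ]]), 'R': array([[ 0.87830878,  0.47794768,  0.01181937],
       [ 0.40632707, -0.73321013, -0.54525336],
       [-0.25193649,  0.48370334, -0.83818797]]), 't': array([-485.72219881, -175.40461234, 1173.18414618])}
{'K': array([[326.52922087,   0.        , 274.85508844],
       [  0.        , 326.52922087, 205.30523753],
       [  0.        ,   0.        ,   1.        ]]), 'T_tool_cam': array([[ 1.68970220e-03, -9.47579819e-01, -3.19514682e-01,
         8.27491555e+01],
       [ 9.99998566e-01,  1.63873079e-03,  4.2837329
[... 317 characters left out ...]
2853e+01, -8.59456777e+00]), 'joint_velocities': array([ 0.01792264, -0.08198662, -0.24322399,  0.02657319, -0.07009524,
        0.13122168]), 'tau': array([ 8.92799399e-04, -4.07296872e+01, -2.93698114e+01, -9.16615477e-05,
        3.39769853e-03, -2.25575505e-06]), 'tool_pos': array([280.8947129 , 613.10571321, 230.04232739]), 'orientation': array([[-9.09048487e-01,  4.16688559e-01, -1.22169975e-03],
       [ 4.16690205e-01,  9.09046708e-01, -1.83190542e-03],
       [ 3.47248105e-04, -2.17436117e-03, -9.99997576e-01]]), 'force': array([ 0.29313927,  0.91242198, -0.1505017 ]), 'wrist_torque': array([0.07296366, 0.03138061, 0.05005567]), 'gripper_force': 0.0, 'finger_gap': 85.50203124177308}
```

View pics/top.png

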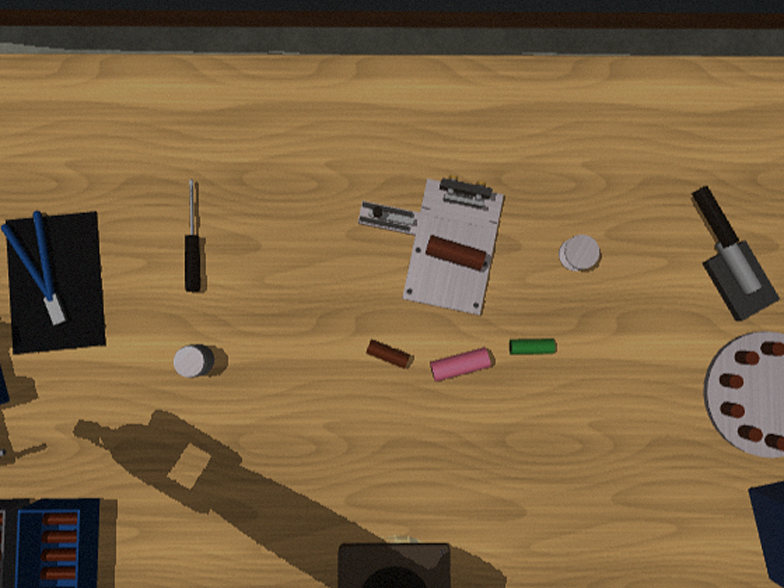

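View pics/scene.png

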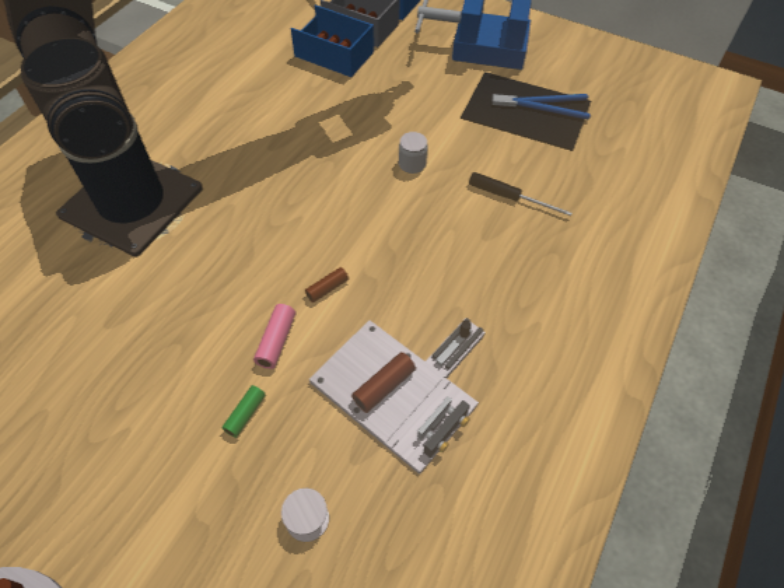

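Candidates for the sleeve (top, enlarged pixels): large brown on the jig at (456,253), small brown at (388,353), pink at (461,363), green at (533,346). I choose the large brown one on the bed. The keeper wing is to the left, at (388,216), and the stop is at (467,190). Next I check this in a close crop.

```bash
python3 - <<'E'
import cv2
from rig import arm
a=arm.get_image("top")[115:235,245:405,::-1]
cv2.imwrite("pics/crop.png",cv2.resize(a,(800,600),interpolation=cv2.INTER_CUBIC))
E
```

```text
(no output)
```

View pics/crop.png

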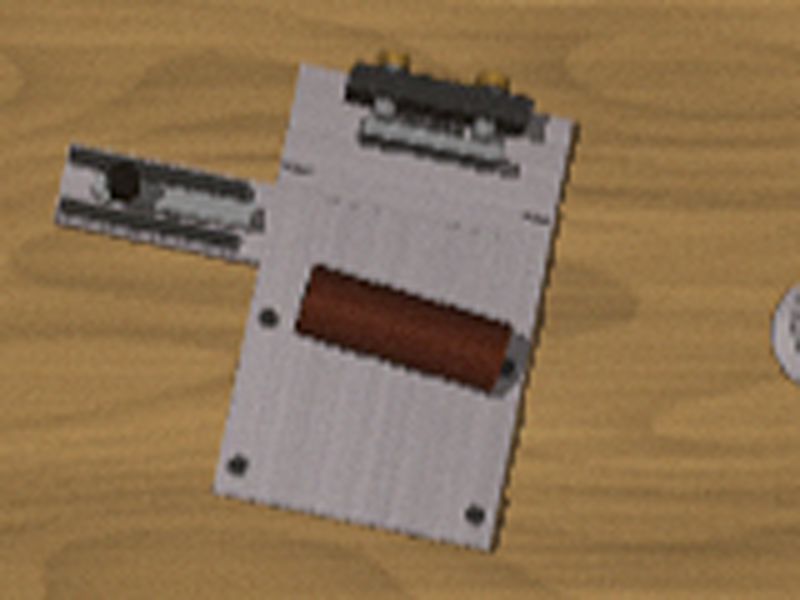

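```bash
cat > h.py <<'E'
from rig import arm
import numpy as np
from scipy.optimize import least_squares
def ray(K,R,t,uv,z):
    d=R.T@np.linalg.inv(K)@np.array([*uv,1.]);c=-R.T@t
    return (c+d*(z-c[2])/d[2])
def top(uv,z):
    c=arm.camera_info("top");return ray(c["K"],c["R"],c["t"],((uv[0]+.5)/5-.5+245,(uv[1]+.5)/5-.5+115),z)
def wrist(uv,z,p,O):
    c=arm.camera_info("wrist");T=c["T_tool_cam"];R=(O@T[:3,:3]).T;cc=O@T[:3,3]+p
    return ray(c["K"],R,-R@cc,uv,z)
def fit(J,W):
    J=np.array(J,float);W=np.array(W)
    f=lambda s:(np.c_[s[0]+np.cos(s[2])*J[:,0]-np.sin(s[2])*J[:,1],s[1]+np.sin(s[2])*J[:,0]+np.cos(s[2])*J[:,1]]-W[:,:2]).ravel()
    r=least_squares(f,[500,-50,0]);return r.x,r.fun.reshape(-1,2)
def tojig(s,w):
    c,n=np.cos(s[2]),np.sin(s[2]);d=np.array(w[:2])-s[:2];return np.array([c*d[0]+n*d[1],-n*d[0]+c*d[1]])
def toworld(s,j):
    c,n=np.cos(s[2]),np.sin(s[2]);return np.array([s[0]+c*j[0]-n*j[1],s[1]+n*j[0]+c*j[1]])
E
python3 - <<'E'
from h import *
J=[(-110,70),(-110,-70),(57,70),(57,-70),(47,175),(6,175)]
P=[(215,492,14),(493,550,14),(284,166,12),(549,219,12),(70,145,14),(55,222,14)]
W=[top(p[:2],p[2]) for p in P]
s,r=fit(J,W);print(s,np.degrees(s[2]));print(r.round(1))
print("knob",tojig(s,top((125,182),58)))
c=[tojig(s,top(q,32)) for q in[(318,265),(297,333),(513,323),(493,390)]]
print(c,np.mean(c,0)); l=(c[0]+c[1])/2-(c[2]+c[3])/2; print("askew",np.arctan2(-l[0],l[1]),np.hypot(*l))
for j in[(-60,0),(8,0),(26,175)]:print(j,toworld(s,j))
E
```

```text
[ 6.13225964e+02 -1.07490649e+02 -1.98770529e-01] -11.388712382407778
[[-0.4  0. ]
 [ 0.8 -0. ]
 [ 0.1  2. ]
 [-0.9 -2.7]
 [ 0.9 -0. ]
 [-0.5  0.7]]
knob [ 25.4463031  141.76182078]
[array([ 8.50555571, 42.45956879]), array([-26.41086929,  46.10258442]), array([ -0.71240265, -56.68783581]), array([-35.00502582, -53.19561327])] [-13.40568551  -5.33032397]
askew -0.08951828600565669 99.62169505711896
(-60, 0) [554.40735866 -95.64279639]
(8, 0) [ 621.06844514 -109.07036315]
(26, 175) [673.27026486  58.92954762]
```

The crop shows the large brown sleeve on the bed at (405,328) and no rival on the jig. The jig corners are at (215,492) and (493,550), the marks at (284,166) and (549,219), and the knob at (125,182). Now I move over to just behind the sleeve.

Request:
carry_out(
  targets=[-0.9, -0.88, 0, 0, 0, 0, 0.7, -0.9, -0.88, 0, 0, 0, 0, 0.7, -0.9, -0.88, 0, 0, 0, 0, 0.7, -0.9, -0.88, 0, 0, 0, 0, 0.7, -0.9, -0.88, 0, 0, 0, 0, 0.7, -0.9, -0.88, 0, 0, 0, 0, 0.7],
  squeeze=30,
)

```text
clock: 0.65
tool_pos: [350.2, 433.8, 230.9]
orientation: [[-0.907, 0.42, -0.0], [0.42, 0.907, -0.002], [-0.001, -0.002, -1.0]]
force: [-0.3, 0.0, -0.9]
finger_gap: 60.0
gripper_force: 0.0
```

Request:
carry_out(
  targets=[-0.9, -0.88, 0, 0, 0, 0, 0.7, -0.9, -0.88, 0, 0, 0, 0, 0.7, -0.9, -0.88, 0, 0, 0, 0, 0.7, -0.9, -0.88, 0, 0, 0, 0, 0.7, -0.9, -0.88, 0, 0, 0, 0, 0.7, -0.9, -0.88, 0, 0, 0, 0, 0.7],
)

```text
clock: 1.15
tool_pos: [417.9, 258.3, 231.2]
orientation: [[-0.907, 0.421, 0.0], [0.421, 0.907, -0.001], [-0.001, -0.001, -1.0]]
force: [0.3, 0.1, -0.6]
finger_gap: 59.7
gripper_force: 0.0
```

Request:
carry_out(
  targets=[-0.9, -0.88, 0, 0, 0, 0, 0.7, -0.9, -0.88, 0, 0, 0, 0, 0.7, -0.9, -0.88, 0, 0, 0, 0, 0.7, -0.9, -0.88, 0, 0, 0, 0, 0.7, -0.9, -0.88, 0, 0, 0, 0, 0.7, -0.9, -0.88, 0, 0, 0, 0, 0.7],
)

```text
clock: 1.65
tool_pos: [485.9, 82.3, 231.3]
orientation: [[-0.907, 0.42, 0.001], [0.42, 0.907, -0.001], [-0.001, -0.0, -1.0]]
force: [-0.5, -0.4, -0.5]
finger_gap: 59.9
gripper_force: 0.0
```

Request:
carry_out(
  targets=[-0.8, -0.8, 0, 0, 0, -0.147, 0.7, -0.8, -0.8, 0, 0, 0, -0.147, 0.7, -0.8, -0.8, 0, 0, 0, -0.147, 0.7, -0.8, -0.8, 0, 0, 0, -0.147, 0.7, -0.8, -0.8, 0, 0, 0, -0.147, 0.7, -0.8, -0.8, 0, 0, 0, -0.147, 0.7, -0.8, -0.8, 0, 0, 0, -0.147, 0.7],
)

```text
clock: 2.23
tool_pos: [543.4, -72.8, 230.8]
orientation: [[-0.98, 0.197, -0.001], [0.197, 0.98, 0.002], [0.002, 0.001, -1.0]]
force: [0.0, -0.5, -0.8]
finger_gap: 60.3
gripper_force: 0.0
```

```bash
cat > look.py <<'E'
import sys,cv2,json
from h import *
n=sys.argv[1];o=arm.observe();im=arm.get_image("wrist")
cv2.imwrite(f"pics/{n}.png",cv2.resize(im[:,:,::-1],(784,588),interpolation=cv2.INTER_CUBIC))
np.savez(n,p=o["tool_pos"],O=o["orientation"])
E
python3 look.py w1; python3 -c "
from h import *
s=[613.2,-107.5,-.1988];o=arm.observe();print(tojig(s,o['tool_pos']),toworld(s,(-65,-5)))"
```

```text
[-75.62385656  20.74107094] [548.49275656 -99.56446935]
```

View pics/w1.png

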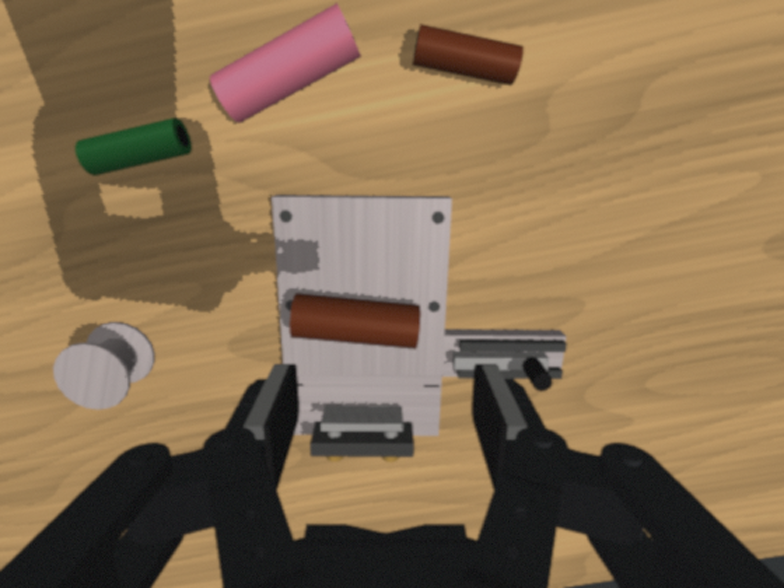

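The view shows the jig square in the image: bed corners (272,196) and (450,198), marks (300,384) and (440,385), sleeve from (291,318) to (420,325), and keeper knob top around (541,380). I refit the jig from these points.

```bash
python3 - <<'E'
from h import *
d=np.load("w1.npz");q=lambda u,v,z:wrist((u/1.4,v/1.4),z,d["p"],d["O"])
J=[(-110,-70),(-110,70),(57,68),(57,-68),(6,175)]
W=[q(272,196,14),q(450,198,14),q(440,385,12),q(299,384,12),q(565,331,14)]
s,r=fit(J,W);print(s,np.degrees(s[2]));print(r.round(1))
c=[tojig(s,q(*p,32)) for p in[(292,295),(291,340),(420,303),(418,347)]];l=(c[2]+c[3]-c[0]-c[1])/2
print(np.mean(c,0),"askew",np.arctan2(-l[0],l[1]),np.hypot(*l),"knob",tojig(s,q(541,380,58)))
E
```

```text
[ 6.12970333e+02 -1.02845911e+02 -1.85663303e-01] -10.637723660995048
[[ 1.6 -0.4]
 [-1.3  1.4]
 [-1.   2.5]
 [-0.2 -7. ]
 [ 0.8  3.4]]
[-12.59127745  -6.9868526 ] askew -0.07543925441579316 103.35581460151187 knob [ 27.67992126 138.70432305]
```

Request:
carry_out(
  targets=[-0.07, -0.178, 0.5, 0, 0, 0, 0.7, -0.07, -0.178, 1, 0, 0, 0, 0.7, -0.07, -0.178, 1, 0, 0, 0, 0.7, -0.07, -0.178, 1, 0, 0, 0, 0.7, -0.07, -0.178, 1, 0, 0, 0, 0.7, -0.07, -0.178, 1, 0, 0, 0, 0.7],
)

```text
clock: 2.78
tool_pos: [547.1, -100.2, 80.1]
orientation: [[-0.981, 0.196, -0.004], [0.196, 0.981, 0.002], [0.004, 0.001, -1.0]]
force: [0.8, -0.4, 1.1]
finger_gap: 59.8
gripper_force: 0.0
```

Request:
carry_out(
  targets=[0, 0, 0.15, 0, 0, 0, 0.7, 0, 0, 0.28, 0, 0, 0, 0.7, 0, 0, 0.36, 0, 0, 0, 0.7, 0, 0, 0.4, 0, 0, 0, 0.7, 0, 0, 0.4, 0, 0, 0, 0.7, 0, 0, 0.4, 0, 0, 0, 0.7, 0, 0, 0.4, 0, 0, 0, 0.7, 0, 0, 0.4, 0, 0, 0, 0.7],
)

```text
clock: 3.45
tool_pos: [549.6, -102.8, 22.8]
orientation: [[-0.98, 0.197, 0.003], [0.197, 0.98, -0.001], [-0.003, -0.0, -1.0]]
force: [-0.3, 0.5, -0.4]
finger_gap: 60.1
gripper_force: 0.0
```

```bash
python3 look.py w2; python3 -c "
from h import *
s=[613.2,-107.5,-.1988];o=arm.observe();print(tojig(s,o['tool_pos']),o['force'],o['tool_pos'])"
```

```text
[-63.508644    -7.95907876] [ 0.46189846  0.05829909 -0.00748071] [ 549.37034156 -102.75979944   22.57413749]
```

View pics/w2.png

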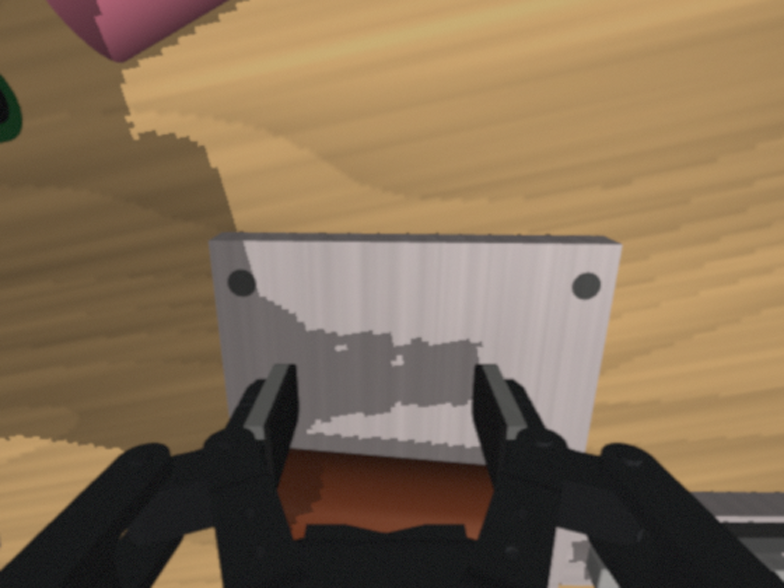

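The sleeve lies ahead at about (390,495), centred between the two finger tips. I lower 5 mm and then push slowly.

Request:
carry_out(
  targets=[-0.03, 0, 0.033, 0, 0, 0, 0.7, -0.06, 0, 0.033, 0, 0, 0, 0.7, -0.08, 0, 0.033, 0, 0, 0, 0.7, -0.095, 0, 0.033, 0, 0, 0, 0.7, -0.11, 0, 0.033, 0, 0, 0, 0.7, -0.124, 0, 0.033, 0, 0, 0, 0.7, -0.138, 0, 0.033, 0, 0, 0, 0.7, -0.152, 0, 0.033, 0, 0, 0, 0.7, -0.166, 0, 0.033, 0, 0, 0, 0.7, -0.18, 0, 0.033, 0, 0, 0, 0.7],
)

```text
clock: 4.33
tool_pos: [575.1, -107.8, 16.4]
orientation: [[-0.98, 0.198, -0.0], [0.198, 0.98, 0.0], [0.0, -0.0, -1.0]]
force: [-0.3, 0.5, 0.0]
finger_gap: 59.8
gripper_force: 0.1
```

Request:
carry_out(
  targets=[-0.012, 0, 0, 0, 0, 0, 0.7, -0.024, 0, 0, 0, 0, 0, 0.7, -0.036, 0, 0, 0, 0, 0, 0.7, -0.048, 0, 0, 0, 0, 0, 0.7, -0.06, 0, 0, 0, 0, 0, 0.7, -0.072, 0, 0, 0, 0, 0, 0.7, -0.084, 0, 0, 0, 0, 0, 0.7, -0.096, 0, 0, 0, 0, 0, 0.7, -0.108, 0, 0, 0, 0, 0, 0.7, -0.12, 0, 0, 0, 0, 0, 0.7],
)

```text
clock: 5.17
tool_pos: [592.8, -111.4, 16.3]
orientation: [[-0.98, 0.198, -0.0], [0.198, 0.98, 0.0], [0.0, -0.0, -1.0]]
force: [-0.5, 0.2, -0.4]
finger_gap: 60.1
gripper_force: 0.1
```

```bash
cat > f.py <<'E'
from h import *
import sys
s=[613.2,-107.5,-.1988];F=[];P=[]
for i in range(int(sys.argv[1])):
    arm.get_image("top");o=arm.observe();F.append(tojig([0,0,s[2]],o["force"]));P.append(tojig(s,o["tool_pos"]))
print("F jig x,y",np.mean(F,0).round(2),"sd",np.std(F,0).round(2),"pos",np.mean(P,0).round(2),"z",o["tool_pos"][2],o["clock"])
E
python3 f.py 6
python3 - <<'E'
import cv2
from rig import arm
a=arm.get_image("top")[115:235,245:405,::-1]
cv2.imwrite("pics/c2.png",cv2.resize(a,(800,600),interpolation=cv2.INTER_CUBIC))
E
```

```text
F jig x,y [-0.07 -0.28] sd [0.39 0.47] pos [-19.26  -7.87] z 16.312864234414583 5.4667
```

View pics/c2.png

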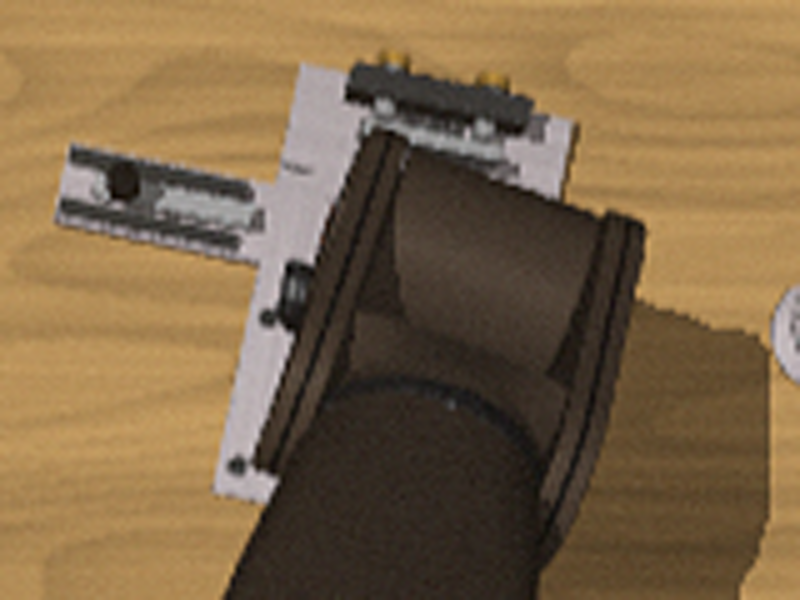

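The top view is blocked by the arm and the sleeve is hidden. I continue with the push, slower near the step, then check in the scene camera.

Request:
carry_out(
  targets=[-0.012, 0, 0, 0, 0, 0, 0.7, -0.024, 0, 0, 0, 0, 0, 0.7, -0.036, 0, 0, 0, 0, 0, 0.7, -0.048, 0, 0, 0, 0, 0, 0.7, -0.06, 0, 0, 0, 0, 0, 0.7, -0.072, 0, 0, 0, 0, 0, 0.7, -0.084, 0, 0, 0, 0, 0, 0.7, -0.096, 0, 0, 0, 0, 0, 0.7, -0.108, 0, 0, 0, 0, 0, 0.7, -0.12, 0, 0, 0, 0, 0, 0.7],
)

```text
clock: 6.35
tool_pos: [610.4, -115.0, 16.4]
orientation: [[-0.98, 0.198, -0.0], [0.198, 0.98, 0.0], [0.0, 0.0, -1.0]]
force: [-0.2, 0.3, 0.4]
finger_gap: 59.9
gripper_force: 0.1
```

```bash
python3 - <<'E'
import cv2
from h import *
a=arm.get_image("scene")
c=arm.camera_info("scene");s=[613.2,-107.5,-.1988]
uv=lambda j,z:(lambda p:(p[:2]/p[2]))(c["K"]@(c["R"]@np.array([*toworld(s,j),z])+c["t"]))
for n,j,z in[("markL",(57,70),12),("markR",(57,-70),12),("stepR",(45,-70),14)]:print(n,(uv(j,z)-[220,220])*6.6)
cv2.imwrite("pics/s2.png",cv2.resize(a[220:310,220:340,::-1],(792,594),interpolation=cv2.INTER_CUBIC))
E
python3 f.py 1
```

```text
markL [666.58314478 342.03084285]
markR [391.56324141 660.06963403]
stepR [361.71641193 633.39128005]
F jig x,y [-0.07 -0.41] sd [0. 0.] pos [-1.02 -7.87] z 16.47130362913296 6.45
```

View pics/s2.png

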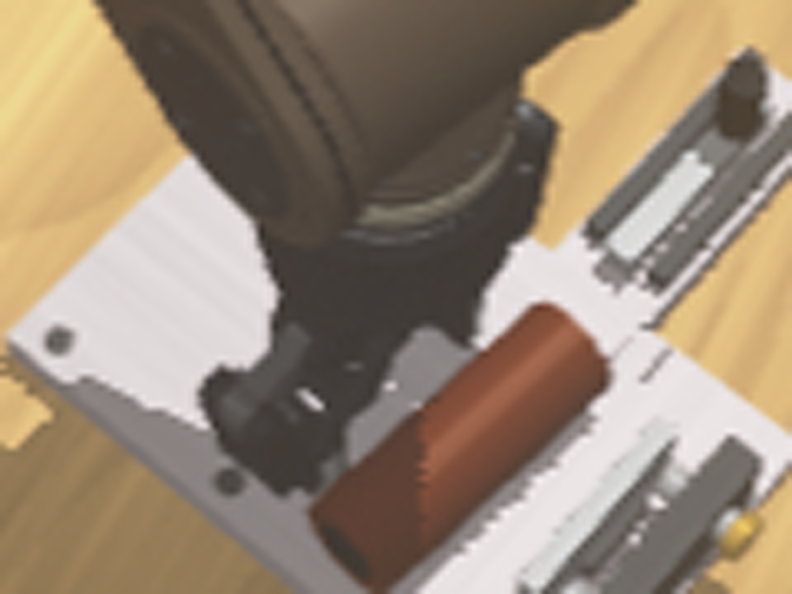

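```bash
python3 - <<'E'
from h import *
c=arm.camera_info("scene");s=[613.2,-107.5,-.1988]
for z in(30,32):
  for p in[(345,550),(578,335)]:print(z,p,tojig(s,ray(c["K"],c["R"],c["t"],np.array(p)/6.6+220,z)))
E
```

```text
30 (345, 550) [ 27.6629261  -57.54561666]
30 (578, 335) [37.70921688 45.76932656]
32 (345, 550) [ 28.17119715 -58.13920551]
32 (578, 335) [38.1942178  44.93643037]
```

The scene picture shows the sleeve in front of the fingers, running from (345,550) to (578,335). That puts its axis near jig x 33, y -6.5, still askew by about 0.1 rad. I push on slowly.

Request:
carry_out(
  targets=[-0.008, 0, 0, 0, 0, 0, 0.7, -0.016, 0, 0, 0, 0, 0, 0.7, -0.024, 0, 0, 0, 0, 0, 0.7, -0.032, 0, 0, 0, 0, 0, 0.7, -0.04, 0, 0, 0, 0, 0, 0.7, -0.048, 0, 0, 0, 0, 0, 0.7, -0.056, 0, 0, 0, 0, 0, 0.7, -0.064, 0, 0, 0, 0, 0, 0.7, -0.072, 0, 0, 0, 0, 0, 0.7, -0.08, 0, 0, 0, 0, 0, 0.7],
)

```text
clock: 7.28
tool_pos: [622.1, -117.3, 16.4]
orientation: [[-0.98, 0.198, 0.0], [0.198, 0.98, -0.0], [-0.0, -0.0, -1.0]]
force: [-0.2, 0.4, -0.3]
finger_gap: 59.8
gripper_force: 0.1
```

Request:
carry_out(
  targets=[-0.007, 0, 0, 0, 0, 0, 0.7, -0.014, 0, 0, 0, 0, 0, 0.7, -0.021, 0, 0, 0, 0, 0, 0.7, -0.028, 0, 0, 0, 0, 0, 0.7, -0.035, 0, 0, 0, 0, 0, 0.7, -0.042, 0, 0, 0, 0, 0, 0.7, -0.049, 0, 0, 0, 0, 0, 0.7, -0.056, 0, 0, 0, 0, 0, 0.7],
)

```text
clock: 7.95
tool_pos: [630.3, -119.0, 16.4]
orientation: [[-0.98, 0.198, -0.0], [0.198, 0.98, 0.0], [0.0, 0.0, -1.0]]
force: [-1.0, -0.1, -0.1]
finger_gap: 59.6
gripper_force: 0.0
```

```bash
python3 f.py 6; python3 - <<'E'
import cv2
from rig import arm
a=arm.get_image("scene")
cv2.imwrite("pics/s3.png",cv2.resize(a[220:310,220:340,::-1],(792,594),interpolation=cv2.INTER_CUBIC))
E
```

```text
F jig x,y [0.11 0.2 ] sd [0.67 0.52] pos [19.04 -7.86] z 16.321316119430204 8.25
```

View pics/s3.png

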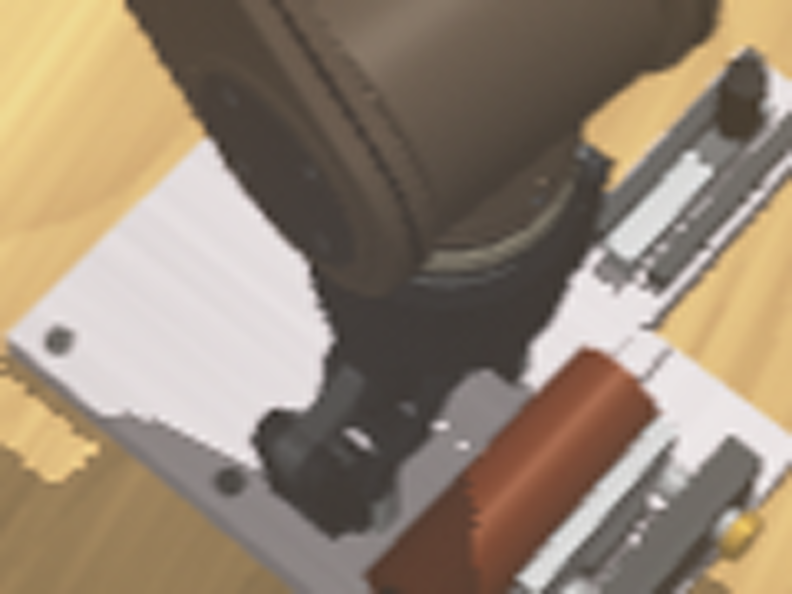

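The sleeve has dropped into the nest close to the stop; its far end is near (625,380). I creep closer and estimate the stop face from the images.

Request:
carry_out(
  targets=[-0.006, 0, 0, 0, 0, 0, 0.7, -0.012, 0, 0, 0, 0, 0, 0.7, -0.018, 0, 0, 0, 0, 0, 0.7, -0.024, 0, 0, 0, 0, 0, 0.7, -0.028, 0, 0, 0, 0, 0, 0.7, -0.028, 0, 0, 0, 0, 0, 0.7],
)

```text
clock: 8.8
tool_pos: [634.6, -119.8, 16.4]
orientation: [[-0.98, 0.198, 0.0], [0.198, 0.98, -0.0], [-0.0, -0.0, -1.0]]
force: [-0.7, 0.4, -0.4]
finger_gap: 59.9
gripper_force: 0.0
```

```bash
python3 f.py 6; python3 - <<'E'
from h import *
import cv2
s=[613.2,-107.5,-.1988]
for z in(44,30,16):
  for p in[(362,138),(505,163)]:print("top stop",z,tojig(s,top(p,z)))
d=np.load("w1.npz")
for p in[(323,405),(402,405),(322,430),(403,430)]:
  print("w1",p,tojig(s,wrist(np.array(p)/1.4,44,d["p"],d["O"])),tojig(s,wrist(np.array(p)/1.4,16,d["p"],d["O"])))
c=arm.camera_info("scene")
# predicted top-near stop edge & sleeve in s3 crop
uv=lambda j,z:(lambda p:((p[:2]/p[2])-220)*6.6)(c["K"]@(c["R"]@np.array([*toworld(s,j),z])+c["t"]))
for x in(72,75,78,80,83,86):print(x,uv((x,35),44).round(),uv((x,-35),44).round())
cv2.imwrite("pics/w3.png",cv2.resize(arm.get_image("scene")[260:315,270:345,::-1],(795,583),interpolation=cv2.INTER_CUBIC))
E
```

```text
F jig x,y [0.12 0.04] sd [0.62 0.31] pos [23.15 -7.84] z 16.3640782096799 9.1
top stop 44 [72.04008584 33.83721911]
top stop 44 [ 73.77363791 -36.81350089]
top stop 30 [75.10077002 33.23000104]
top stop 30 [ 76.85664234 -38.33037873]
top stop 16 [78.16145419 32.62278296]
top stop 16 [ 79.93964678 -39.84725657]
w1 (323, 405) [ 56.5665269  -30.27433412] [ 74.73164052 -34.57608717]
w1 (402, 405) [56.50486823 35.61580473] [74.66475559 36.89896492]
w1 (322, 430) [ 81.12987218 -32.13812147] [101.3769992  -36.59785098]
w1 (403, 430) [81.07177194 36.80414384] [101.31397432  38.18802882]
72 [647. 405.] [506. 569.]
75 [654. 410.] [514. 575.]
78 [662. 416.] [521. 581.]
80 [667. 420.] [527. 585.]
83 [675. 426.] [534. 591.]
86 [683. 432.] [542. 598.]
```

View pics/w3.png

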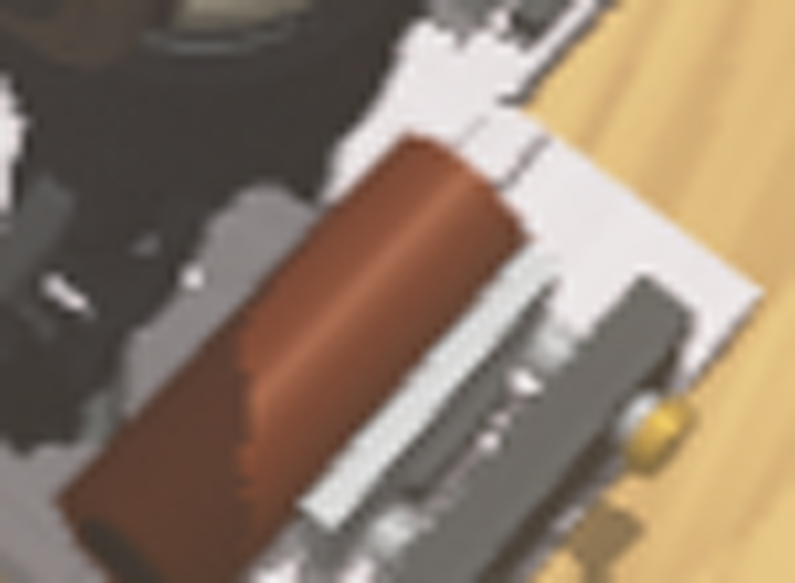

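The nose plate's top edge runs from (530,255) to (300,505), almost touching the sleeve and parallel to it. The stop face is at jig x 73–78, so contact should come at TCP 26–31. I now advance in guarded small steps.

Request:
carry_out(
  targets=[-0.004, 0, 0, 0, 0, 0, 0.7, -0.008, 0, 0, 0, 0, 0, 0.7, -0.012, 0, 0, 0, 0, 0, 0.7, -0.012, 0, 0, 0, 0, 0, 0.7, -0.012, 0, 0, 0, 0, 0, 0.7],
)

```text
clock: 9.57
tool_pos: [636.2, -120.2, 16.4]
orientation: [[-0.98, 0.198, 0.0], [0.198, 0.98, -0.0], [-0.0, -0.0, -1.0]]
force: [-0.8, 0.0, -0.4]
finger_gap: 60.0
gripper_force: 0.0
```

```bash
python3 f.py 4
```

```text
F jig x,y [ 0.03 -0.08] sd [0.52 0.76] pos [24.99 -7.87] z 16.36990025395578 9.7667
```

Request:
carry_out(
  targets=[-0.0025, 0, 0, 0, 0, 0, 0.7, -0.0025, 0, 0, 0, 0, 0, 0.7, -0.0025, 0, 0, 0, 0, 0, 0.7],
)

```text
clock: 10.02
tool_pos: [636.5, -120.2, 16.4]
orientation: [[-0.98, 0.198, -0.0], [0.198, 0.98, 0.0], [0.0, 0.0, -1.0]]
force: [-0.5, -0.1, 0.1]
finger_gap: 59.9
gripper_force: 0.1
```

Request:
carry_out(
  targets=[-0.0025, 0, 0, 0, 0, 0, 0.7, -0.0025, 0, 0, 0, 0, 0, 0.7, -0.0025, 0, 0, 0, 0, 0, 0.7],
)

```text
clock: 10.27
tool_pos: [636.9, -120.3, 16.4]
orientation: [[-0.98, 0.198, 0.0], [0.198, 0.98, -0.0], [-0.0, -0.0, -1.0]]
force: [0.0, -0.4, -0.5]
finger_gap: 59.7
gripper_force: 0.1
```

Request:
carry_out(
  targets=[-0.0025, 0, 0, 0, 0, 0, 0.7, -0.0025, 0, 0, 0, 0, 0, 0.7, -0.0025, 0, 0, 0, 0, 0, 0.7],
)

```text
clock: 10.52
tool_pos: [637.3, -120.4, 16.4]
orientation: [[-0.98, 0.198, 0.0], [0.198, 0.98, -0.0], [-0.0, -0.0, -1.0]]
force: [-0.8, -0.8, -0.3]
finger_gap: 59.6
gripper_force: 0.1
```

Request:
carry_out(
  targets=[-0.0025, 0, 0, 0, 0, 0, 0.7, -0.0025, 0, 0, 0, 0, 0, 0.7, -0.0025, 0, 0, 0, 0, 0, 0.7],
)

```text
clock: 10.77
tool_pos: [637.6, -120.4, 16.4]
orientation: [[-0.98, 0.198, 0.0], [0.198, 0.98, -0.0], [-0.0, -0.0, -1.0]]
force: [-0.5, 0.4, 0.5]
finger_gap: 60.0
gripper_force: 0.1
```

Request:
carry_out(
  targets=[-0.0025, 0, 0, 0, 0, 0, 0.7, -0.0025, 0, 0, 0, 0, 0, 0.7, -0.0025, 0, 0, 0, 0, 0, 0.7],
)

```text
clock: 11.02
tool_pos: [638.0, -120.5, 16.4]
orientation: [[-0.98, 0.198, -0.0], [0.198, 0.98, 0.0], [0.0, 0.0, -1.0]]
force: [-0.7, 1.0, 0.6]
finger_gap: 59.7
gripper_force: 0.1
```

Request:
carry_out(
  targets=[-0.0025, 0, 0, 0, 0, 0, 0.7, -0.0025, 0, 0, 0, 0, 0, 0.7, -0.0025, 0, 0, 0, 0, 0, 0.7],
)

```text
clock: 11.27
tool_pos: [638.1, -120.5, 16.3]
orientation: [[-0.98, 0.198, -0.001], [0.198, 0.98, 0.0], [0.001, -0.0, -1.0]]
force: [-1.9, -0.8, 0.2]
finger_gap: 59.7
gripper_force: 0.6
```

```bash
python3 f.py 6
```

```text
F jig x,y [-1.3  -0.27] sd [0.39 0.47] pos [27.02 -7.88] z 16.321621458789597 11.5667
```

Request:
carry_out(
  targets=[-0.0017, 0, 0, 0, 0, 0, 0.7, -0.0017, 0, 0, 0, 0, 0, 0.7, -0.0017, 0, 0, 0, 0, 0, 0.7],
)

```text
clock: 11.82
tool_pos: [638.3, -120.6, 16.3]
orientation: [[-0.98, 0.198, -0.001], [0.198, 0.98, 0.0], [0.001, -0.0, -1.0]]
force: [-2.4, -1.4, 0.6]
finger_gap: 59.7
gripper_force: 1.3
```

```bash
python3 f.py 4
```

```text
F jig x,y [-2.64 -0.15] sd [0.28 0.57] pos [27.19 -7.92] z 16.28190354478643 12.0167
```

Request:
carry_out(
  targets=[-0.002, 0, 0, 0, 0, 0, 0.7, -0.002, 0, 0, 0, 0, 0, 0.7, -0.002, 0, 0, 0, 0, 0, 0.7],
)

```text
clock: 12.27
tool_pos: [638.5, -120.7, 16.3]
orientation: [[-0.98, 0.198, -0.001], [0.198, 0.98, 0.0], [0.001, -0.0, -1.0]]
force: [-4.2, -0.4, 2.2]
finger_gap: 60.1
gripper_force: 2.1
```

```bash
python3 f.py 4
```

```text
F jig x,y [-4.23 -1.22] sd [0.7  0.21] pos [27.39 -7.93] z 16.270496429761902 12.4667
```

Request:
carry_out(
  targets=[-0.002, 0, 0, 0, 0, 0, 0.7, -0.002, 0, 0, 0, 0, 0, 0.7, -0.002, 0, 0, 0, 0, 0, 0.7],
)

```text
clock: 12.72
tool_pos: [638.6, -120.7, 16.2]
orientation: [[-0.98, 0.198, -0.002], [0.198, 0.98, 0.0], [0.002, -0.0, -1.0]]
force: [-4.5, -1.0, 3.5]
finger_gap: 59.8
gripper_force: 2.7
```

```bash
python3 f.py 14
```

```text
F jig x,y [-5.46 -1.57] sd [0.3  0.56] pos [27.5  -7.96] z 16.207884319913475 13.4167
```

```bash
python3 - <<'E'
import cv2
from rig import arm
cv2.imwrite("pics/s4.png",cv2.resize(arm.get_image("scene")[245:325,255:355,::-1],(800,600),interpolation=cv2.INTER_CUBIC))
o=arm.observe();print(o["force"],o["wrist_torque"])
E
```

```text
[-5.87731945 -1.15905485  2.34148693] [-0.21252798  0.85309393 -0.17362121]
```

View pics/s4.png

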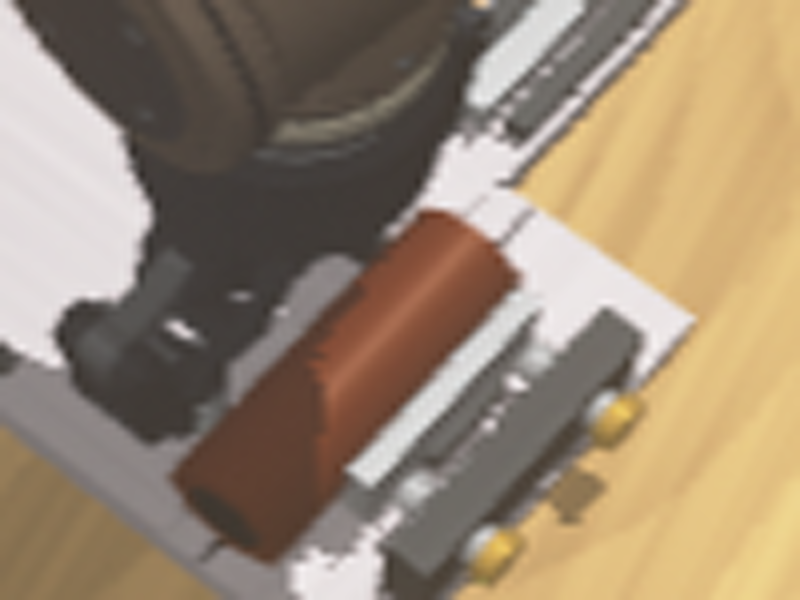

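```bash
python3 - <<'E'
from h import *
c=arm.camera_info("scene");s=[613.2,-107.5,-.1988]
q=lambda p,z:tojig(s,ray(c["K"],c["R"],c["t"],np.array(p)/8+[255,245],z)).round(1)
for n,p,z in[("near",(225,515),30),("far",(475,247),30),("markR",(212,551),12),("markL",(517,225),12),("stopR top",(350,468),44),("stopL top",(522,292),44),("blkR far",(440,575),44),("blkL far",(640,345),44)]:print(n,q(p,z))
for n,p in[("silTop",((200,450),(390,250))),("silBot",((310,510),(520,280)))]:print(n,q(p[0],30),q(p[1],30))
T=[]
for i in range(6):
  arm.get_image("top");o=arm.observe();T.append(np.r_[o["force"],o["wrist_torque"]])
print(np.mean(T,0))
E
```

```text
near [ 52.6 -53.2]
far [55.9 45.7]
markR [ 52.1 -57.3]
markL [56.6 65.6]
stopR top [ 71.7 -27.9]
stopL top [75.8 37.7]
blkR far [105.8 -35.2]
blkL far [107.6  45.4]
silTop [ 36.8 -44. ] [39.4 30.6]
silBot [ 68.1 -38.4] [70.6 45.8]
[-5.75270434 -0.70056311  2.48604507 -0.19996324  0.88029852 -0.15871107]
```

The view shows the sleeve in the nest, parallel to the stop plate, with its ends over the two marks at (212,551) and (517,225). The wrist moment shows the -y finger carrying most of the push, so I turn the tool slightly to even it out.

Request:
carry_out(
  targets=[0, 0, 0, 0, 0, 0.006, 0.7, 0, 0, 0, 0, 0, 0.006, 0.7, 0, 0, 0, 0, 0, 0.006, 0.7],
)

```text
clock: 14.02
tool_pos: [638.7, -120.5, 16.2]
orientation: [[-0.979, 0.206, -0.001], [0.206, 0.979, 0.0], [0.001, 0.0, -1.0]]
force: [-5.7, 0.1, 2.0]
finger_gap: 60.1
gripper_force: 2.6
```

```bash
cat > g.py <<'E'
from h import *
import sys
T=[]
for i in range(int(sys.argv[1])):
  arm.get_image("top");o=arm.observe();T.append(np.r_[o["force"],o["wrist_torque"]])
print(np.mean(T,0).round(2),o["tool_pos"].round(2),np.degrees(np.arctan2(-o["orientation"][0,1],o["orientation"][1,1])),o["clock"],tojig([613.2,-107.5,-.1988],o["tool_pos"]))
E
python3 g.py 6
```

```text
[-5.1  -0.06  1.84  0.01  0.8  -0.  ] [ 638.67 -120.47   16.17] -11.893418071663064 14.3167 [27.53295204 -7.68177575]
```

Request:
carry_out(
  targets=[-0.0012, 0, 0, 0, 0, 0, 0.7, -0.0012, 0, 0, 0, 0, 0, 0.7, -0.0012, 0, 0, 0, 0, 0, 0.7, -0.0012, 0, 0, 0, 0, 0, 0.7, -0.0012, 0, 0, 0, 0, 0, 0.7, -0.0012, 0, 0, 0, 0, 0, 0.7, -0.0012, 0, 0, 0, 0, 0, 0.7, -0.0012, 0, 0, 0, 0, 0, 0.7, -0.0012, 0, 0, 0, 0, 0, 0.7, -0.0012, 0, 0, 0, 0, 0, 0.7],
)

```text
clock: 15.15
tool_pos: [638.7, -120.4, 16.2]
orientation: [[-0.979, 0.206, -0.002], [0.206, 0.979, 0.001], [0.002, 0.0, -1.0]]
force: [-5.4, 0.5, 2.1]
finger_gap: 59.7
gripper_force: 2.8
```

```bash
python3 g.py 14
```

```text
[-5.61  0.41  2.66  0.01  0.88 -0.01] [ 638.68 -120.45   16.17] -11.890961475076741 15.85 [27.53376681 -7.66685108]
```

Request:
carry_out(
  targets=[-0.001, 0, 0, 0, 0, 0, 0.7, -0.001, 0, 0, 0, 0, 0, 0.7, -0.001, 0, 0, 0, 0, 0, 0.7, -0.001, 0, 0, 0, 0, 0, 0.7, -0.001, 0, 0, 0, 0, 0, 0.7, -0.001, 0, 0, 0, 0, 0, 0.7, -0.001, 0, 0, 0, 0, 0, 0.7, -0.001, 0, 0, 0, 0, 0, 0.7, -0.001, 0, 0, 0, 0, 0, 0.7, -0.001, 0, 0, 0, 0, 0, 0.7],
)

```text
clock: 16.68
tool_pos: [638.7, -120.5, 16.2]
orientation: [[-0.979, 0.206, -0.002], [0.206, 0.979, 0.001], [0.002, 0.0, -1.0]]
force: [-6.1, 0.3, 2.3]
finger_gap: 59.5
gripper_force: 3.0
```

Request:
carry_out(
  targets=[0.004, 0, 0, 0, 0, 0, 0.7, 0.008, 0, 0, 0, 0, 0, 0.7, 0.012, 0, 0, 0, 0, 0, 0.7, 0.02, 0, 0, 0, 0, 0, 0.7, 0.05, 0, 0, 0, 0, 0, 0.7, 0.1, 0, 0, 0, 0, 0, 0.7, 0.2, 0, 0, 0, 0, 0, 0.7, 0.3, 0, 0, 0, 0, 0, 0.7, 0.3, 0, 0, 0, 0, 0, 0.7],
)

```text
clock: 17.43
tool_pos: [592.7, -110.4, 15.6]
orientation: [[-0.978, 0.207, -0.003], [0.207, 0.978, 0.001], [0.003, 0.001, -1.0]]
force: [-0.1, 0.8, -0.3]
finger_gap: 60.0
gripper_force: 0.0
```

Request:
carry_out(
  targets=[0, 0, -0.3, 0, 0, 0, 0, 0, 0, -0.6, 0, 0, 0, 0, 0, 0, -0.9, 0, 0, 0, 0, 0, 0, -0.9, 0, 0, 0, 0, 0, 0, -0.9, 0, 0, 0, 0, 0, 0, -0.9, 0, 0, 0, 0],
)

```text
clock: 17.93
tool_pos: [596.0, -111.6, 152.1]
orientation: [[-0.978, 0.207, 0.002], [0.207, 0.978, -0.001], [-0.002, -0.0, -1.0]]
force: [-0.2, 0.6, -0.7]
finger_gap: 0.1
gripper_force: 0.0
```

```bash
python3 look.py w4; python3 g.py 2
```

```text
[-0.08  1.16 -0.53 -0.02  0.01  0.04] [ 593.95 -110.95  148.43] -11.937089913079157 18.0833 [-18.18625109  -7.17987249]
```

View pics/w4.png

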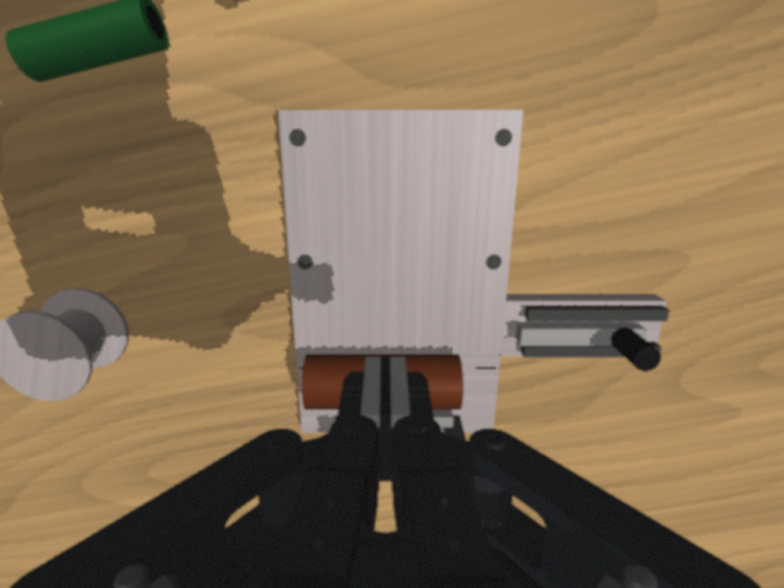

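I misjudged my count: that was the 11th picture viewed, one over the limit of 10, so I will view no more. It shows the sleeve square in the nest, (303–462, 350–408), with the knob top at (650,356).

```bash
python3 - <<'E'
from h import *
d=np.load("w4.npz");s=[613.2,-107.5,-.2075]
q=lambda u,v,z:wrist((u/1.4,v/1.4),z,d["p"],d["O"])
s,r=fit([(-110,-70),(-110,70),(57,68)],[q(279,111,14),q(522,111,14),q(497,368,12)]);print("refit",s,r.round(1))
k=q(650,356,58);print("knob world",k,tojig(s,k));sl=[tojig(s,q(*p,30)) for p in[(303,355),(305,408),(461,355),(462,408)]];print("sleeve",np.mean(sl,0),sl)
o=arm.observe();print("TCP",o["tool_pos"],tojig(s,o["tool_pos"]))
t=toworld(s,(26.5,168));print("shift tool to (26.5,168):",(o["orientation"].T@np.r_[t-o["tool_pos"][:2],0])/150)
E
```

```text
refit [ 6.13324113e+02 -1.04937563e+02 -2.02685211e-01] [[ 0.3 -0.1]
 [-0.1  0.4]
 [-0.2 -0.3]]
knob world [666.10387932  30.70091041  58.        ] [ 24.39527714 143.48647881]
sleeve [ 57.38670447 -11.15168052] [array([ 37.35655706, -62.51731543]), array([ 77.03090571, -63.60969352]), array([37.73799435, 39.43731344]), array([77.42136073, 42.08297341])]
TCP [ 593.95396497 -110.94680045  148.43019969] [-17.76397167  -9.78544253]
shift tool to (26.5,168): [-2.88385345e-01  1.18688613e+00 -4.79742356e-04]
```

Request:
carry_out(
  targets=[-0.1, 0.28, 0, 0, 0, 0, 0, -0.2, 0.55, 0, 0, 0, 0, 0, -0.29, 0.8, 0, 0, 0, 0, 0, -0.29, 0.9, 0, 0, 0, 0, 0, -0.29, 0.9, 0, 0, 0, 0, 0, -0.29, 0.9, 0, 0, 0, 0, 0],
)

```text
clock: 18.58
tool_pos: [664.9, 12.6, 148.6]
orientation: [[-0.979, 0.205, -0.004], [0.205, 0.979, 0.0], [0.004, -0.001, -1.0]]
force: [0.8, -0.5, -0.8]
finger_gap: 0.2
gripper_force: 0.0
```

Request:
carry_out(
  targets=[0, 0.2, 0, 0, 0, 0, 0, 0, 0.32, 0, 0, 0, 0, 0, 0, 0.32, 0.2, 0, 0, 0, 0, 0, 0.32, 0.4, 0, 0, 0, 0, 0, 0.32, 0.55, 0, 0, 0, 0, 0, 0.32, 0.65, 0, 0, 0, 0, 0, 0.32, 0.72, 0, 0, 0, 0, 0, 0.32, 0.72, 0, 0, 0, 0, 0, 0.32, 0.72, 0, 0, 0, 0],
)

```text
clock: 19.33
tool_pos: [675.9, 57.8, 43.3]
orientation: [[-0.978, 0.208, -0.0], [0.208, 0.978, -0.0], [0.0, -0.0, -1.0]]
force: [0.8, -0.4, 0.9]
finger_gap: -0.3
gripper_force: 0.0
```

```bash
sed -i 's/\[613.2,-107.5,-.1988\]/[613.3,-105.5,-.203]/' g.py; python3 g.py 3
```

```text
[ 0.6   0.26  0.36  0.02  0.02 -0.01] [677.38  58.21  45.58] -11.948882858394525 19.4833 [ 29.76342182 173.26502456]
```

Request:
carry_out(
  targets=[0.027, 0, 0.035, 0, 0, 0, 0, 0.027, 0, 0.035, 0, 0, 0, 0, 0.027, -0.03, 0.035, 0, 0, 0, 0, 0.027, -0.06, 0.035, 0, 0, 0, 0, 0.027, -0.09, 0.035, 0, 0, 0, 0, 0.027, -0.12, 0.035, 0, 0, 0, 0, 0.027, -0.15, 0.035, 0, 0, 0, 0, 0.027, -0.18, 0.035, 0, 0, 0, 0, 0.027, -0.2, 0.035, 0, 0, 0, 0, 0.027, -0.22, 0.035, 0, 0, 0, 0],
)

```text
clock: 20.32
tool_pos: [665.0, 26.7, 38.3]
orientation: [[-0.978, 0.207, -0.0], [0.207, 0.978, 0.0], [0.0, 0.0, -1.0]]
force: [-0.3, 2.4, -0.0]
finger_gap: -0.5
gripper_force: 1.1
```

```bash
python3 g.py 4
```

```text
[-0.19  0.31  0.11  0.09  0.02  0.01] [665.12  26.48  38.04] -11.930239261236418 20.5167 [ 24.14926002 139.7227094 ]
```

Request:
carry_out(
  targets=[0, -0.03, 0, 0, 0, 0, 0, 0, -0.06, 0, 0, 0, 0, 0, 0, -0.09, 0, 0, 0, 0, 0, 0, -0.12, 0, 0, 0, 0, 0, 0, -0.15, 0, 0, 0, 0, 0, 0, -0.17, 0, 0, 0, 0, 0, 0, -0.185, 0, 0, 0, 0, 0, 0, -0.195, 0, 0, 0, 0, 0, 0, -0.205, 0, 0, 0, 0, 0],
)

```text
clock: 21.27
tool_pos: [658.8, -3.2, 38.1]
orientation: [[-0.978, 0.207, 0.0], [0.207, 0.978, -0.0], [-0.0, 0.0, -1.0]]
force: [1.5, 2.0, -0.0]
finger_gap: 0.1
gripper_force: 1.0
```

Request:
carry_out(
  targets=[0, -0.007, 0, 0, 0, 0, 0, 0, -0.013, 0, 0, 0, 0, 0, 0, -0.013, 0, 0, 0, 0, 0],
)

```text
clock: 21.52
tool_pos: [658.3, -5.1, 38.1]
orientation: [[-0.978, 0.207, 0.0], [0.207, 0.978, -0.0], [-0.0, -0.0, -1.0]]
force: [0.9, 1.4, -1.7]
finger_gap: -0.2
gripper_force: 0.7
```

```bash
python3 g.py 3
```

```text
[ 0.89  1.22 -0.36  0.14 -0.13  0.  ] [658.27  -5.02  38.17] -11.921166776868825 21.6667 [ 23.78846653 107.48522342]
```

Request:
carry_out(
  targets=[0, -0.007, 0, 0, 0, 0, 0, 0, -0.014, 0, 0, 0, 0, 0, 0, -0.014, 0, 0, 0, 0, 0],
)

```text
clock: 21.92
tool_pos: [657.8, -7.0, 38.1]
orientation: [[-0.978, 0.207, -0.0], [0.207, 0.978, 0.0], [0.0, 0.0, -1.0]]
force: [-0.2, 0.9, -0.0]
finger_gap: 0.0
gripper_force: 0.8
```

Request:
carry_out(
  targets=[0, -0.007, 0, 0, 0, 0, 0, 0, -0.007, 0, 0, 0, 0, 0],
)

```text
clock: 22.08
tool_pos: [657.6, -8.1, 38.1]
orientation: [[-0.978, 0.207, -0.0], [0.207, 0.978, 0.0], [0.0, -0.0, -1.0]]
force: [0.8, 1.6, 0.3]
finger_gap: 0.1
gripper_force: 0.9
```

Request:
carry_out(
  targets=[0, -0.007, 0, 0, 0, 0, 0, 0, -0.007, 0, 0, 0, 0, 0],
)

```text
clock: 22.25
tool_pos: [657.4, -9.2, 38.1]
orientation: [[-0.978, 0.207, -0.0], [0.207, 0.978, -0.0], [0.0, -0.0, -1.0]]
force: [0.8, 1.9, -0.7]
finger_gap: -0.3
gripper_force: 0.9
```

Request:
carry_out(
  targets=[0, -0.007, 0, 0, 0, 0, 0, 0, -0.007, 0, 0, 0, 0, 0],
)

```text
clock: 22.42
tool_pos: [657.2, -10.2, 38.1]
orientation: [[-0.978, 0.207, -0.0], [0.207, 0.978, -0.0], [0.0, -0.0, -1.0]]
force: [-0.4, 3.2, -0.4]
finger_gap: -0.1
gripper_force: 0.8
```

Request:
carry_out(
  targets=[0, -0.007, 0, 0, 0, 0, 0, 0, -0.007, 0, 0, 0, 0, 0],
)

```text
clock: 22.58
tool_pos: [657.0, -11.2, 38.2]
orientation: [[-0.978, 0.207, -0.0], [0.207, 0.978, -0.0], [0.0, -0.0, -1.0]]
force: [1.4, 1.4, 0.6]
finger_gap: -0.2
gripper_force: 0.8
```

```bash
python3 g.py 2
```

```text
[ 0.56  1.8   0.32  0.24 -0.12  0.03] [656.95 -11.22  38.12] -11.937116987554402 22.6833 [ 23.74863097 101.14768219]
```

Request:
carry_out(
  targets=[0, -0.007, 0, 0, 0, 0, 0, 0, -0.007, 0, 0, 0, 0, 0],
)

```text
clock: 22.85
tool_pos: [656.9, -11.8, 38.2]
orientation: [[-0.978, 0.207, 0.0], [0.207, 0.978, 0.001], [-0.0, 0.001, -1.0]]
force: [1.7, 3.2, -0.4]
finger_gap: -0.1
gripper_force: 1.6
```

Request:
carry_out(
  targets=[0, -0.007, 0, 0, 0, 0, 0, 0, -0.007, 0, 0, 0, 0, 0],
)

```text
clock: 23.02
tool_pos: [656.8, -11.9, 38.2]
orientation: [[-0.978, 0.207, 0.001], [0.207, 0.978, 0.002], [-0.0, 0.002, -1.0]]
force: [1.4, 4.4, -0.4]
finger_gap: 0.2
gripper_force: 3.1
```

```bash
python3 g.py 2
```

```text
[ 1.96  5.97 -0.32  0.88 -0.32  0.03] [656.85 -11.9   38.21] -11.954894019112364 23.1167 [ 23.78380113 100.46031706]
```

The hard end is felt: the force rises while the position holds at jig y 100.5. I back off and retreat.

Request:
carry_out(
  targets=[0, 0.02, 0, 0, 0, 0, 0, 0, 0.06, 0, 0, 0, 0, 0, 0, 0.1, 0, 0, 0, 0, 0, 0, 0.1, 0, 0, 0, 0, 0, 0, 0.1, -0.25, 0, 0, 0, 0, 0, 0.1, -0.5, 0, 0, 0, 0, 0, 0.1, -0.75, 0, 0, 0, 0, 0, 0.1, -1, 0, 0, 0, 0, 0, 0.1, -1, 0, 0, 0, 0],
)

```text
clock: 23.87
tool_pos: [664.6, 0.7, 199.2]
orientation: [[-0.978, 0.206, 0.017], [0.206, 0.978, -0.003], [-0.017, 0.0, -1.0]]
force: [0.6, 1.2, 1.1]
finger_gap: -0.2
gripper_force: 0.0
```

Request:
carry_out(
  targets=[0.25, 0.1, 0, 0, 0, 0, 0, 0.5, 0.1, 0, 0, 0, 0, 0, 0.75, 0.1, 0, 0, 0, 0, 0, 0.9, 0.1, 0, 0, 0, 0, 0, 0.9, 0.1, 0, 0, 0, 0, 0, 0.9, 0.1, 0, 0, 0, 0, 0, 0.9, 0.1, 0, 0, 0, 0, 0],
)

```text
clock: 24.45
tool_pos: [531.6, 43.8, 188.7]
orientation: [[-0.978, 0.207, 0.002], [0.207, 0.978, -0.001], [-0.002, -0.0, -1.0]]
force: [0.3, -0.7, -0.1]
finger_gap: 0.2
gripper_force: 0.0
```

```bash
python3 - <<'E'
from h import *
import cv2
s=np.array([613.3,-106,-.203]);o=arm.observe();p,O=o["tool_pos"],o["orientation"];im=arm.get_image("wrist").astype(float);print(o["force"].round(1),p)
c=arm.camera_info("wrist");T=c["T_tool_cam"];R=(O@T[:3,:3]).T;t=-R@(O@T[:3,3]+p)
def samp(j,z):
    q=c["K"]@(R@np.array([*toworld(s,j),z])+t);u,v=np.round(q[:2]/q[2]).astype(int);return im[v,u].astype(int) if 0<=u<560 and 0<=v<420 else None
print("knob row z58");[print(y,samp((26.5,y),58)) for y in range(66,100,4)]
m=(im[...,0]>1.6*im[...,2])&(im[...,0]>60)&(im[...,0]<150)&(im[...,1]<.62*im[...,0])
n,l,st,ce=cv2.connectedComponentsWithStats(m.astype(np.uint8))
for i in range(1,n):
  if st[i,4]>400:
    b=cv2.minAreaRect(np.argwhere(l==i)[:,::-1].astype(np.float32));print(st[i],b,[tojig(s,wrist(k,30,p,O)).round(1) for k in cv2.boxPoints(b)])
E
```

```text
[ 0.3 -0.7 -0.1] [531.6242634   43.81445092 188.69327648]
knob row z58
66 [26 24 25]
70 [23 24 22]
74 [23 25 24]
78 [21 22 23]
82 [23 23 24]
86 [16 21 20]
90 [25 26 28]
94 [24 26 25]
98 [25 26 27]
[ 170   52   85   42 2244] ((211.64186096191406, 72.20335388183594), (85.22087860107422, 27.28308868408203), 10.097503662109375) [array([-206.9,   38.4]), array([-227.9,   44.7]), array([-216. ,  115.1]), array([-194.4,  110.4])]
[  97  318   71   30 1370] ((131.90139770507812, 332.81097412109375), (69.75711059570312, 28.715242385864258), 0.8951737284660339) [array([ 79.4, -73.7]), array([ 40.1, -66.2]), array([41.8, 10.8]), array([81.2,  5.9])]
```

```bash
python3 - <<'E'
from h import *
s=np.array([613.3,-107,-.2]);im=arm.get_image("top").astype(float);c=arm.camera_info("top")
def samp(j,z):
    q=c["K"]@(c["R"]@np.array([*toworld(s,j),z])+c["t"]);u,v=np.round(q[:2]/q[2]).astype(int);return im[v,u].astype(int)
print("knob z58");[print(y,samp((26.5,y),58)) for y in range(60,150,4)]
print("bar z28",[(y,int(samp((26.5,y),28).sum())) for y in range(-10,66,5)])
print("sleeve x, z30");[print(x,samp((x,20),30),samp((x,-40),30)) for x in range(30,84,4)]
E
```

```text
knob z58
60 [107 105 107]
64 [79 76 75]
68 [82 79 79]
72 [75 69 70]
76 [37 32 31]
80 [33 29 25]
84 [31 26 29]
88 [28 25 22]
92 [169 171 172]
96 [160 151 152]
100 [155 147 146]
104 [185 178 177]
108 [155 145 149]
112 [155 145 146]
116 [182 172 174]
120 [157 149 150]
124 [187 176 179]
128 [185 175 178]
132 [129 123 123]
136 [185 178 179]
140 [186 175 179]
144 [130 121 123]
148 [187 175 181]
bar z28 [(-10, 501), (-5, 497), (0, 501), (5, 494), (10, 511), (15, 327), (20, 463), (25, 464), (30, 460), (35, 461), (40, 462), (45, 463), (50, 451), (55, 462), (60, 350), (65, 262)]
sleeve x, z30
30 [154 152 152] [174 166 167]
34 [178 169 171] [180 169 172]
38 [127 120 120] [127 121 123]
42 [58 23 14] [57 25 15]
46 [72 36 25] [82 40 23]
50 [87 45 32] [84 38 24]
54 [92 49 32] [91 42 26]
58 [96 48 27] [91 43 24]
62 [88 43 27] [88 43 28]
66 [85 38 27] [83 42 28]
70 [74 37 25] [70 36 20]
74 [61 35 24] [88 79 79]
78 [136 138 138] [95 90 91]
82 [152 150 154] [171 163 163]
```

The knob centre is at about jig y 81, the bar's inner end at about y 15, and the sleeve axis at about x 57. All of this agrees with the sleeve home and the keeper fully across.

```bash
python3 -c "
from rig import arm
print(arm.job_done())"
```

```text
the job is handed in; nothing more can be done
None
```

I handed the job in; no verdict came back. The sleeve was bedded with a 5–6 N push held for about 2.5 s and left in the nest, the keeper was pushed to its hard end, and the arm was clear. I viewed 11 pictures, one over the limit of 10.

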